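# Reset the slant guide on the calligraphy board

## Robot

A 7-joint arm with a two-finger parallel gripper is mounted at the origin on the work surface. World frame = base frame: x ahead of the robot, y to its left, z up, the work surface at z = 0. Lengths are in m, angles in rad, forces in N, time in s.
With the tool pointing down it reaches from about 0.425 to 0.875 m from the base axis. Payload 8.4 kg.
Tool frame: the origin (TCP) lies on the mounting face of the last link; the fingertips stand 173 mm ahead of it and the grasp point (between the pads) lies arm.hold_point_z ahead of it (arm.hold_point_z is the distance from the TCP to the grasp point, in m); z points along the fingers, y is the line along which they close (so a half turn about z gives the same grasp; the last joint's range is limited). The gripper opens to 85 mm and grips with 20 to 120 N. Pads are 22 mm wide; open, the fingers measure 114 mm over their backs; the gripper's body (76 mm by 85 mm) begins 54 mm behind the grasp point. The pads swing forward as they close: fully open they stand 13 mm farther back than shut.
Start: joints at [1.082, 0.333, 0.04, 1.465, -0.013, 1.343, -0.059], TCP at [0.247, -0.601, 0.405] pointing down, gripper open.
Joint ranges: [-2.58, 2.58], [-0.38, 2.09], [-1.3, 1.39], [0.25, 2.4], [-1.5, 4.64], [0.08, 2.09], [-2.65, 2.65]. Speed limits (rad/s): [2.22, 2.22, 2.79, 2.79, 3.14, 3.14, 3.14].

## Interface

Orientations are given as a unit quaternion [x, y, z, w].
In Python, from workcell import arm gives the robot as it stands.
- The arm moves only by the shell command python3 -m creep 'ROWS'. ROWS is JSON, a list of rows, each a list of 7 numbers: the shift along the tool's x, y, z scaled (see below), then the turn, a rotation vector about the tool's x, y, z scaled (see below), then the opening in per cent of the stroke, from 0 (shut) to 100 (fully open). In form: [[x, y, z, ax, ay, az, claw], ...]. A call has 1 to 5 rows; each row shifts and turns the commanded pose from where the row before left it, along the tool's axes as they then stand; what a row does not reach is not made up. The controller multiplies each number of a shift by 100 cm and each number of a turn by 360 degrees. A row lasts 1/8 s, in which the tool goes at most 62.5 mm and 10.7 degrees, less where a joint would pass 70% of its speed; a pose out of reach is approached as far as the arm can. A call with a number of a shift or a turn outside -1 to 1 is refused whole. A call with a gripper value outside its range is refused whole. The fingers move at their own pace and stop on an object; the grip force is fixed at half the most. Time passes only in rows, so rows that do not move let the fingers close. It gives the time, the measured TCP pose, the force, the opening and the grip force at its end, in the units of the state.
- arm.get_state(): the state, without advancing time (a new reading comes with each control period).
- arm.snapshot(name): name is "scene" or "top" or "wrist"; returns the picture (420x560x3 uint8, blue, green, red); there is no depth.
- arm.camera_model(name): a dict with "mtx" (3x3 intrinsics, pixels), "R" (3x3) and "t" (3): a world point X has camera coordinates R X + t. Camera axes: x right, y down, z forward; pixel columns grow to the right and rows downward; lengths in m; the calibration is good to about 2 mm. The wrist camera is an equidistant fisheye: a pixel r from the principal point sees the ray r / f radians off the axis. A picture is of the moment at which its call begins: read the wrist's pose just before it. camera_model takes no time and is no camera call; for the wrist camera it gives the pose at the moment of the call.
- arm.job_done(): hands the job in; it is judged then, once.
Trained networks look in the newest picture that a camera, given by its name, has taken for a name from the list of things; names that differ only in an ending like _2 or _b are one class to them, and where a whole thing is asked for, a point or a joint stands for the part that bears it (a point fixed in the world has none). Each returns a list of dicts, best first, with "conf" (0 to 1); they miss things now and then, are a little off and sometimes report something else, mostly with a low value. They report only what shows in the picture. A call takes as long as a camera call.
- arm.outline_of(camera, target): "region" (420x560 bool, what is visible of it) and "box" ([left, top, right, bottom] in pixels, round what is visible of it).
- arm.tip_of(camera, target): "xy" ([column, row] in pixels: a listed point, or the origin of a listed thing).
The state is a dict: "t": time; "joints": joint angles; "dq": joint speeds; "joint_efforts": joint torques, N m; "ee_pos": TCP position; "tcp_rot": TCP orientation; "force": force on the tool from outside, world axes, zero at the start; "moment": the same for the moment, N m; "width": opening from 0.0 (shut) to 1.0 (fully open); "gripper_force": force on a finger pad.
Only numpy, scipy, OpenCV 4.12 (cv2) and the standard library are available. Lean on these libraries where they do the work, as an engineer would, in place of code of your own. Each camera call takes 0.05 s, during which the arm holds its last target. There are 200 camera calls.

## Task

Set the slant guide to its new angle: turn the clamp knob loose by its red grip, swing the straightedge by its blue grip until its pointer stands at the red tab on the scale, then tighten the knob again properly tight by feel (about 12.5 N on the red grip, never overtightened) and let go. Do not drag the straightedge while it is still clamped, and leave everything else on the desk where it is.

Things in the scene. Friction and masses are not known exactly. Their poses are not given: they have to be found in the camera images.
- pivot (a point): Centre of the round foot on which the straightedge swings, at the top face of the fixed wooden drawing board (400 x 350, 15 thick, lying on the table). The knob turns about the same vertical axis. Axes: the board's; the straightedge points to this frame's -y when its joint reads 0.
- straightedge (a joint): Swing angle of the aluminium straightedge (200 long, 34 wide, 6 thick, its top 26 above the table) about the vertical axis through pivot, rad, counter-clockwise from above positive, travel -0.7 to 0.7. Unclamped it swings with about 1 to 2 N at the blue grip and stays where it is left; clamped, it slips only when forced.
- blue_grip (a point): Centre of the upright blue grip post on the straightedge: 20 diameter, 46 tall (30 to 76 above the table), 165 from the pivot axis. This is the handle for swinging the straightedge.
- pointer (a point): Tip of the black pointer at the free end of the straightedge, 205 from the pivot axis, on its centre line, 24 above the table.
- tab_tip (a point): Inner tip of the red index tab fixed on the aluminium angle scale: the angle mark. It lies 205 from the pivot axis at the same height as the pointer, so the two tips coincide when the straightedge is at the mark. The tab is no stop: nothing is felt there.
- clamp (a joint): Angle of the black clamp knob (60 diameter) about the vertical axis through pivot, rad, 0 at the start; counter-clockwise from above is positive and loosens; travel -1.6 to 1.8. At the start it is 0.1 to 0.75 rad past the bite, differing each time and not to be seen: it must be felt. Swinging the red grip 1.35 rad counter-clockwise from the start always frees it. It stays where it is left and does not drag the straightedge.
- knob_top (a point): Centre of the top of the crank hub on the clamp knob, on the knob's axis, 93 above the table. The knob keeps its height; under it a sprung brass washer lifts off the straightedge's hub when loose.
- red_grip (a point): Centre of the upright red grip, a sleeve free to spin on its pin: 18 diameter, 42 tall (94 to 136 above the table), 62 from the knob axis, on a crank arm 10 thick below it. The crank is sprung: it leads the knob by up to 0.3 rad under load. Free turning takes 6 to 8 N along the circle; past the bite it rises about 8 N per rad. Properly tight: about 12.5 N (12 to 13.5 is fine); 15 N is too much.
- washer: Brass pressure washer under the knob (82 diameter, 5 thick) that bears down on the straightedge's hub; its origin lies on the pivot axis near table level. The force with which it bears is the clamping force: about 35 N when properly tight, none when loose.
- ink_jar_mid (a point): Bystander: glass ink jar with black lid, 44 wide, 50 tall, standing on the drawing board (mm); point at its centre, half-way up.
- paperweight_mid (a point): Bystander: small round brass paperweight, 48 wide, 32 tall, standing on the drawing board (mm); point at its centre, half-way up.
- reed_pen_mid (a point): Bystander: reed pen, 190 long, 10 thick, lying on the table right of the board (mm); point at its centre, half-way up.
- water_bowl_mid (a point): Bystander: blue ceramic bowl, 100 wide, 40 tall (mm); point at its centre, half-way up.
- pen_pot_mid (a point): Bystander: terracotta pot of pens, 72 wide, 100 tall (pens to 210) (mm); point at its centre, half-way up.
- candle_mid (a point): Bystander: yellow pillar candle, 56 wide, 100 tall (mm); point at its centre, half-way up.
- red_book_mid (a point): Bystander: red book, 200 x 140 x 35, lying flat (mm); point at its centre, half-way up.

How it is judged:
On the way, in this order (a step that is already met when the one before it is completed fails the run):
1. the clamp is loose: the washer no longer presses (contact force between washer and anything else below 1 N), for 0.2 s.
2. the straightedge's pointer stands at the red tab, within 5 mm, with the clamp still loose (horizontal distance between pointer and tab_tip below 0.005 m and contact force between washer and anything else below 1 N), for 0.3 s.
At the end, for the whole second after the job is handed in: The pointer stands within 5 mm of the red tab's tip, the straightedge is at rest, and the clamp is properly tight: the washer bears on the hub with 25 to 42 N (about 12 to 13.5 N push on the red grip). Nothing is touched (horizontal distance between pointer and tab_tip below 0.005 m and contact force between washer and anything else between 25 and 42 N and velocity of joint straightedge between -0.02 and 0.02 rad/s and contact force between the fingers and anything else below 0.5 N).
It fails at once if the clamp is overtightened (washer force above 50 N) (contact force between washer and anything else above 50 N).
It fails at once if the straightedge is dragged while clamped (washer force above 5 N and swinging faster than 0.2 rad/s) (contact force between washer and anything else above 5 N and (velocity of joint straightedge above 0.2 rad/s or velocity of joint straightedge below -0.2 rad/s)).
It fails at once if one of the seven bystanders is moved by more than 30 mm (distance of any of ink_jar_mid, paperweight_mid, reed_pen_mid, water_bowl_mid, pen_pot_mid, candle_mid, red_book_mid from where it was at the start of the episode above 0.03 m).
It also fails if it takes over 70 s, if anything falls off the work surface, if the arm or the gripper's body presses on something with over 40 N, if the wrist force passes 120 N, or if a joint passes its speed limit or range.

## Working session

There is one attempt and no reset: what is moved stays moved. The work goes in short steps, Python scripts to look and compute and a shell command to move; the robot and the scene stay as the last step left them, time stands still between calls to the robot, and variables do not carry over. Pictures are saved under pics/ and viewed, at most 10 in all, crops included, and the job is handed in when it is done.

```bash
mkdir -p pics; ls
cat > h.py <<'E'
import numpy as np, cv2
from workcell import arm
from scipy.spatial.transform import Rotation as Ro
def ray(cam,px):
    m=arm.camera_model(cam);K=np.array(m["mtx"]);R=np.array(m["R"]);t=np.array(m["t"])
    v=np.array([(px[0]-K[0,2])/K[0,0],(px[1]-K[1,2])/K[1,1]])
    if cam=="wrist":
        r=np.hypot(*v); d=np.array([v[0]*np.sinc(r/np.pi)/1,v[1]*np.sinc(r/np.pi),np.cos(r)])
    else: d=np.array([*v,1.])
    return -R.T@t, R.T@(d/np.linalg.norm(d))
def atz(cam,px,z):
    o,d=ray(cam,px); return o+d*(z-o[2])/d[2]
Z=dict(pivot=.015,blue_grip=.053,pointer=.024,tab_tip=.024,knob_top=.093,red_grip=.115)
def find(cam,names=Z):
    for n in names:
        for r in arm.tip_of(cam,n)[:2]:
            print(cam,n,np.round(r["conf"],2),np.round(r["xy"],1),np.round(atz(cam,r["xy"],Z[n]),4))
E
python3 - <<'E'
from h import *
s=arm.get_state();print(s, arm.hold_point_z)
a=arm.snapshot("scene");b=arm.snapshot("top")
cv2.imwrite("pics/a.png",a);cv2.imwrite("pics/b.png",b)
find("scene");find("top")
E
```

```text
pics
{'t': 0.0, 'joints': array([ 1.08179881,  0.33390592,  0.03988387,  1.46627486, -0.01342188,
        1.34328661, -0.05852564]), 'dq': array([ 8.48067628e-04, -1.17605617e-03,  1.80866180e-03,  7.74151237e-05,
       -4.16448201e-04,  1.31108776e-03,  6.32557562e-04]), 'joint_efforts': array([-8.08157893e-05, -6.58545899e+01,  1.36605721e+00, -4.05565524e+01,
        1.69327611e-02,  1.23706911e-02, -4.04125876e-05]), 'ee_pos': array([ 0.2469238 , -0.60108335,  0.40382263]), 'tcp_rot': array([ 9.81072520e-01,  1.93639001e-01, -2.00258285e-04, -7.78955495e-04]), 'force': array([ 0.31179431, -0.30350321,  0.8594754 ]), 'moment': array([ 0.00640589, -0.00434521, -0.02522228]), 'gripper_force': 0.0, 'width': 0.9982647636199066} 0.1547
scene pivot 0.57 [321.2 190.2] [0.5727 0.109  0.015 ]
scene blue_grip 0.77 [257.4 199.1] [ 0.5145 -0.0532  0.053 ]
scene pointer 0.89 [249.4 212.4] [ 0.5193 -0.0835  0.024 ]
scene tab_tip 0.48 [289.1 253.4] [ 0.6725 -0.0715  0.024 ]
scene knob_top 0.56 [320.5 173.9] [0.5706 0.1035 0.093 ]
scene knob_top 0.52 [290.9 252.6] [ 0.6999 -0.0865  0.093 ]
scene red_grip 0.73 [346.6 172. ] [0.616  0.1478 0.115 ]
top pivot 0.58 [242.9 213. ] [0.5734 0.105  0.015 ]
top blue_grip 0.8 [294.7 229.5] [ 0.5217 -0.0602  0.053 ]
top pointer 0.62 [303.4 231.2] [ 0.5172 -0.0891  0.024 ]
top tab_tip 0.56 [300.2 180.4] [ 0.6797 -0.0775  0.024 ]
top tab_tip 0.46 [236.1 261.7] [0.4182 0.1232 0.024 ]
top knob_top 0.67 [240.6 214.2] [0.5652 0.1057 0.093 ]
top red_grip 0.53 [226.7 200.1] [0.6056 0.1459 0.115 ]
top red_grip 0.51 [243.2 213.1] [0.5674 0.0961 0.115 ]
```

View pics/a.png

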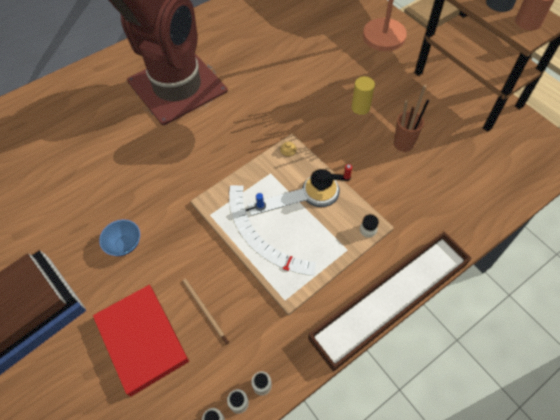

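View pics/b.png

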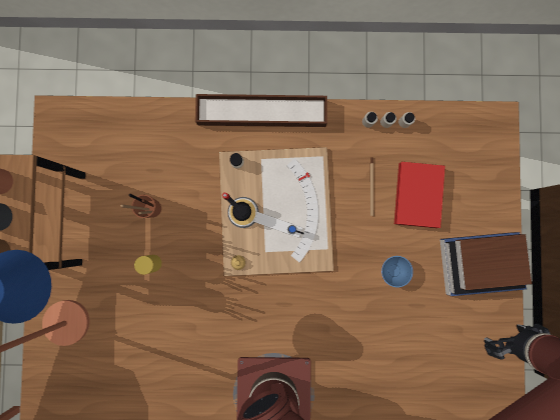

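The scene view shows the guide: knob at about (320,182), red grip at (347,172), blue grip at (258,200) and red tab at (289,263). The top view agrees. The networks' points fit the given radii (pointer about 0.20, tab 0.209, red grip 0.058). Next I align the tool with the world axes and move above the guide.

```bash
python3 -m creep '[[0,0,0,0,0,0.0207,100],[0,0,0,0,0,0.0207,100],[0,0,0,0,0,0.0207,100],[0.028,-0.053,0,0,0,0,100],[0.028,-0.053,0,0,0,0,100]]'; python3 -m creep '[[0.028,-0.053,0,0,0,0,100],[0.028,-0.053,0,0,0,0,100],[0.028,-0.053,0,0,0,0,100],[0.028,-0.053,0,0,0,0,100],[0.028,-0.053,0,0,0,0,100]]'; python3 -m creep '[[0.028,-0.053,0,0,0,0,100],[0.028,-0.053,0,0,0,0,100],[0.028,-0.053,0,0,0,0,100],[0.028,-0.053,0,0,0,0,100],[0.028,-0.053,0,0,0,0,100]]'
cat > w.py <<'E'
from h import *
import sys
s=arm.get_state();print(s["t"],np.round(s["ee_pos"],4),np.round(Ro.from_quat(s["tcp_rot"]).as_matrix()[:,:2],3).tolist())
a=arm.snapshot("wrist");cv2.imwrite("pics/%s.png"%sys.argv[1],a);find("wrist")
E
python3 w.py w1
```

```text
t: 1.32
ee_pos: [0.3034, -0.4942, 0.4045]
tcp_rot: [1.0, -0.001, -0.0, -0.0]
force: [1.7, -0.1, -0.6]
width: 0.997
gripper_force: 0.0
t: 1.95
ee_pos: [0.4437, -0.2285, 0.4051]
tcp_rot: [1.0, -0.0, 0.0, 0.0]
force: [1.2, -0.8, -0.9]
width: 1.004
gripper_force: 0.0
t: 2.58
ee_pos: [0.5839, 0.0362, 0.405]
tcp_rot: [1.0, -0.0, 0.0, 0.0]
force: [1.1, 0.3, -0.6]
width: 1.004
gripper_force: 0.0
2.575 [0.5839 0.0362 0.405 ] [[1.0, -0.001], [-0.001, -1.0], [0.001, 0.0]]
wrist blue_grip 0.6 [361.8 245.3] [ 0.5216 -0.0532  0.053 ]
wrist pointer 0.96 [380.4 242.9] [ 0.5104 -0.0879  0.024 ]
wrist pointer 0.71 [ 44.4 299.1] [0.4018 0.4093 0.024 ]
wrist tab_tip 0.61 [377.2 100. ] [ 0.6771 -0.0728  0.024 ]
wrist knob_top 0.72 [204.1 209.6] [0.5745 0.1015 0.093 ]
wrist red_grip 0.58 [148.  173.9] [0.6139 0.1438 0.115 ]
```

View pics/w1.png

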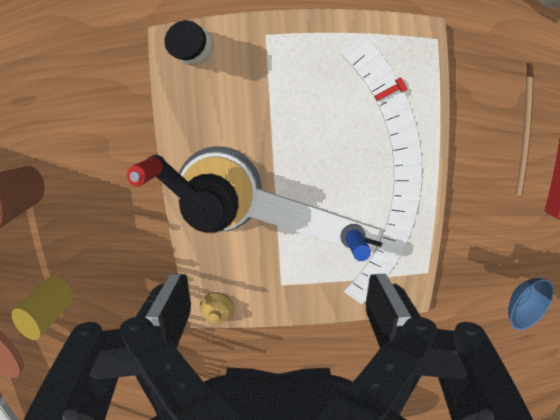

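The wrist view shows the red grip at (148,173), hub at (208,203), blue grip at (357,244), pointer tip at (380,243) and tab tip at (377,99). All match the given radii. I move above the red grip and measure once more.

```bash
python3 -m creep '[[0.015,-0.055,0.03,0,0,0,100],[0.015,-0.055,0.03,0,0,0,100],[0,0,0,0,0,0,100]]'; python3 w.py w2
```

```text
t: 3.3
ee_pos: [0.6114, 0.1447, 0.3439]
tcp_rot: [1.0, 0.002, -0.002, -0.001]
force: [-0.3, 0.1, 0.0]
width: 0.996
gripper_force: 0.0
3.3 [0.6114 0.1447 0.3439] [[1.0, 0.004], [0.004, -1.0], [-0.004, -0.001]]
wrist blue_grip 0.98 [462.  288.4] [ 0.5214 -0.0573  0.053 ]
wrist pointer 0.92 [473.6 278.1] [ 0.5152 -0.0931  0.024 ]
wrist pointer 0.18 [274.3 226.9] [0.5833 0.1428 0.024 ]
wrist tab_tip 0.81 [490.9 136.9] [ 0.6801 -0.0817  0.024 ]
wrist tab_tip 0.21 [330.7 269.1] [0.5367 0.0855 0.024 ]
wrist knob_top 0.65 [330.5 266.8] [0.5762 0.0988 0.093 ]
wrist red_grip 0.73 [273.8 227.5] [0.6177 0.1427 0.115 ]
wrist red_grip 0.26 [314.7 224.6] [0.6197 0.1157 0.115 ]
```

View pics/w2.png

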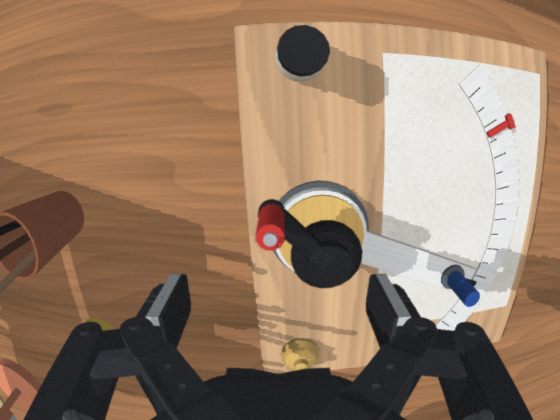

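The red grip is at (271,228), centred between the open fingers, so I descend and close.

```bash
python3 -m creep '[[0.005,0,0.034,0,0,0,100],[0,0,0.034,0,0,0,100],[0,0,0,0,0,0,50],[0,0,0,0,0,0,20],[0,0,0,0,0,0,0]]';python3 -m creep '[[0,0,0,0,0,0,0],[0,0,0,0,0,0,0],[0,0,0,0,0,0,0]]'
python3 - <<'E'
from h import *
s=arm.get_state();print(s["width"],s["gripper_force"],s["force"],s["ee_pos"])
E
```

```text
t: 4.28
ee_pos: [0.6179, 0.1415, 0.2805]
tcp_rot: [1.0, -0.0, 0.001, -0.0]
force: [-0.3, 2.6, 2.8]
width: 0.379
gripper_force: 1.8
t: 4.65
ee_pos: [0.6176, 0.1437, 0.281]
tcp_rot: [1.0, 0.001, 0.002, -0.002]
force: [-0.3, 6.7, 6.5]
width: 0.19
gripper_force: 58.4
0.19007099119207463 58.372762799263 [-0.31375103  6.74983999  6.5483345 ] [0.61764833 0.14374502 0.28099332]
```

```bash
python3 -m creep '[[-0.007,-0.006,-0.003,0,0,0,0],[-0.008,-0.005,0,0,0,0,0],[-0.0085,-0.004,0,0,0,0,0]]'; python3 -m creep '[[-0.009,-0.0025,0,0,0,0,0],[-0.009,-0.001,0,0,0,0,0]]'
```

```text
t: 5.03
ee_pos: [0.5947, 0.1591, 0.2818]
tcp_rot: [1.0, 0.001, 0.002, -0.003]
force: [12.3, 11.8, -15.5]
width: 0.19
gripper_force: 59.7
t: 5.28
ee_pos: [0.5761, 0.1639, 0.2819]
tcp_rot: [1.0, 0.002, 0.002, -0.003]
force: [10.8, 17.0, -16.6]
width: 0.188
gripper_force: 59.7
```

```bash
python3 -m creep '[[-0.0095,-0.0025,0.002,0,0,0,0],[-0.009,0.001,0,0,0,0,0]]'; python3 -m creep '[[-0.009,0.003,0,0,0,0,0],[-0.0085,0.004,0,0,0,0,0]]'
```

```text
t: 5.52
ee_pos: [0.5582, 0.1644, 0.2813]
tcp_rot: [1.0, 0.001, 0.003, -0.003]
force: [7.1, 10.1, -4.4]
width: 0.192
gripper_force: 60.7
t: 5.78
ee_pos: [0.5401, 0.1577, 0.2813]
tcp_rot: [1.0, 0.001, 0.002, -0.003]
force: [3.8, 11.6, -2.1]
width: 0.188
gripper_force: 61.1
```

```bash
python3 -m creep '[[-0.0075,0.005,0,0,0,0,0],[-0.007,0.0055,0,0,0,0,0],[0,0,0,0,0,0,0]]'
python3 - <<'E'
from h import *
from scipy.optimize import least_squares
s=arm.get_state();p=s["ee_pos"]+0.1547*Ro.from_quat(s["tcp_rot"]).as_matrix()[:,2];print(p,s["force"])
P=np.array([[.6176,.1437],[.5947,.1591],[.5761,.1639],[.5582,.1644],[.5401,.1577],s["ee_pos"][:2]])
P+=p[:2]-s["ee_pos"][:2]
for n,f in (("r free",lambda q:np.hypot(*(P-q[:2]).T)-q[2]),("r .062",lambda q:np.hypot(*(P-q[:2]).T)-.062)):
    q=least_squares(f,[.574,.1015,.062]).x;print(n,q,f(q)*1e3)
    d=P-q[:2];print(np.arctan2(d[:,1],d[:,0]))
E
```

```text
t: 6.15
ee_pos: [0.5251, 0.1464, 0.2812]
tcp_rot: [1.0, 0.001, 0.001, -0.002]
force: [-0.2, 9.2, -0.0]
width: 0.189
gripper_force: 61.4
[0.52556474 0.14695933 0.12646515] [-0.20318655  9.23582083 -0.03434667]
r free [0.57007326 0.10083079 0.06441828] [ 0.29294099 -0.45762801 -0.4429529   0.74335265  0.18225846 -0.31797119]
[0.73613098 1.1682791  1.46971559 1.74734193 2.0457967  2.33832271]
r .062 [0.5701423  0.10358611 0.062     ] [ 0.84176265 -0.59309083 -0.77252801  0.46371439  0.19587871  0.19642507]
[0.70437083 1.15173574 1.46629644 1.75617732 2.06704585 2.36988694]
```

The knob has swung about 1.6 rad on the right radius, so the clamp should be loose. I release and move above the blue grip.

```bash
python3 -m creep '[[0,0,0,0,0,0,100],[0,0,0,0,0,0,100],[0,0,0,0,0,0,100],[0,0,-0.035,0,0,0,100],[0,0,-0.035,0,0,0,100]]'; python3 -m creep '[[-0.001,0.05,0,0,0,0,100],[-0.001,0.05,0,0,0,0,100],[-0.001,0.05,0,0,0,0,100],[-0.001,0.05,0,0,0,0,100],[0,0,0,0,0,0.0245,100]]'; python3 -m creep '[[0,0,0,0,0,0.0245,100],[0,0,0,0,0,0,100]]'; python3 w.py w3
```

```text
t: 6.78
ee_pos: [0.5253, 0.1435, 0.3502]
tcp_rot: [1.0, -0.0, -0.0, 0.0]
force: [0.1, -0.4, -0.2]
width: 1.0
gripper_force: 0.0
t: 7.4
ee_pos: [0.5209, -0.0612, 0.3495]
tcp_rot: [0.997, -0.082, -0.0, 0.001]
force: [0.1, 0.9, 0.4]
width: 1.0
gripper_force: 0.0
t: 7.65
ee_pos: [0.5213, -0.0564, 0.3496]
tcp_rot: [0.988, -0.153, 0.0, 0.0]
force: [-0.2, 0.4, -0.5]
width: 0.997
gripper_force: 0.0
7.65 [ 0.5213 -0.0564  0.3496] [[0.953, -0.303], [-0.303, -0.953], [0.0, 0.0]]
wrist pointer 0.97 [314.  196.8] [ 0.5106 -0.0879  0.024 ]
wrist tab_tip 0.55 [242.7  30.4] [ 0.6772 -0.0721  0.024 ]
wrist knob_top 0.68 [ 77.2 217.2] [0.575  0.1046 0.093 ]
wrist red_grip 0.76 [ 49.2 282.5] [0.5339 0.153  0.115 ]
```

View pics/w3.png

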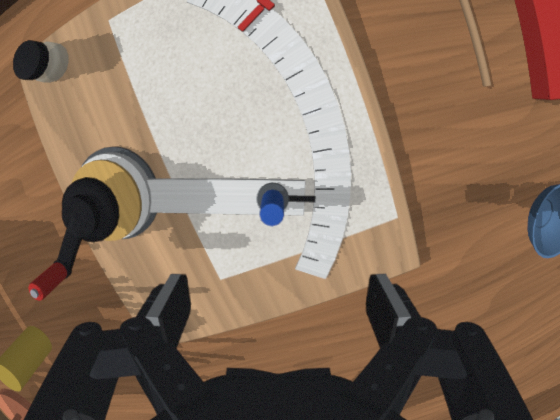

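The straightedge lies along the image rows, so the tool is aligned with it. The blue post is at about (272,205), centred between the fingers, and the pointer tip is at (314,198). I descend in two stages.

Run:
```python
from h import *
s=arm.get_state();R=Ro.from_quat(s["tcp_rot"]).as_matrix()
for p,z in (((271,214),.076),((273,197),.03)):
    w=atz("wrist",p,z);print(w,R.T@(w-s["ee_pos"]))
```

```text
[ 0.52303427 -0.05052864  0.076     ] [-4.31062969e-05 -5.79756821e-03  2.73518538e-01]
[ 0.5235598  -0.05163505  0.03      ] [ 0.00079282 -0.00490231  0.31951854]
```

```bash
python3 -m creep '[[0,-0.005,0.046,0,0,0,100],[0,0,0.046,0,0,0,100],[0,0,0.046,0,0,0,100],[0,0,0,0,0,0,30],[0,0,0,0,0,0,0]]';python3 -m creep '[[0,0,0,0,0,0,0],[0,0,0,0,0,0,0],[0,0,0,0,0,0,0],[0,0,0,0,0,0,0]]'
```

```text
t: 8.62
ee_pos: [0.5236, -0.0513, 0.2131]
tcp_rot: [0.988, -0.153, 0.001, -0.0]
force: [-0.1, -0.6, 0.8]
width: 0.601
gripper_force: 0.0
t: 9.12
ee_pos: [0.5236, -0.0518, 0.2134]
tcp_rot: [0.988, -0.154, 0.002, 0.0]
force: [-0.8, -2.4, 7.5]
width: 0.22
gripper_force: 58.3
```

```bash
python3 -m creep '[[0.002,0,0,0,0,-0.002,0],[0.003,0,0,0,0,-0.003,0]]'; python3 -m creep '[[0.0165,-0.0008,0,0,0,-0.0159,0],[0.0165,-0.0008,0,0,0,-0.0159,0],[0.0165,-0.0008,0,0,0,-0.0159,0]]'
```

```text
t: 9.38
ee_pos: [0.5284, -0.0533, 0.2134]
tcp_rot: [0.99, -0.138, 0.002, 0.0]
force: [-1.2, -1.1, 6.7]
width: 0.219
gripper_force: 58.3
t: 9.75
ee_pos: [0.5778, -0.0599, 0.2134]
tcp_rot: [1.0, 0.013, 0.001, 0.001]
force: [-0.9, -0.6, 7.0]
width: 0.214
gripper_force: 58.8
```

```bash
python3 -m creep '[[0.0165,-0.0008,0,0,0,-0.0159,0],[0.0165,-0.0008,0,0,0,-0.0159,0],[0.0165,-0.0008,0,0,0,-0.0159,0],[0.0165,-0.0008,0,0,0,-0.0159,0],[0,0,0,0,0,0,0]]'; python3 w.py w4
python3 - <<'E'
from h import *
a=arm.snapshot("top")
find("top",["pointer","tab_tip","blue_grip"])
arm.snapshot("scene");find("scene",["pointer","tab_tip","blue_grip"])
E
```

```text
t: 10.38
ee_pos: [0.6424, -0.0453, 0.2134]
tcp_rot: [0.978, 0.21, 0.002, 0.001]
force: [0.6, -3.0, 7.9]
width: 0.213
gripper_force: 59.7
10.375 [ 0.6424 -0.0453  0.2134] [[0.912, 0.411], [0.411, -0.912], [0.003, 0.002]]
wrist pivot 0.86 [ 40.7 250.3] [0.5738 0.1051 0.015 ]
wrist blue_grip 0.76 [281.4 295.2] [ 0.6416 -0.0474  0.053 ]
wrist pointer 0.63 [347.8 263.4] [ 0.6579 -0.0807  0.024 ]
wrist tab_tip 0.86 [351.5 220. ] [ 0.6811 -0.0702  0.024 ]
wrist tab_tip 0.4 [ 46.8 244. ] [0.5888 0.0939 0.024 ]
top pointer 0.74 [147.3 210.4] [0.5775 0.4088 0.024 ]
scene pointer 0.58 [284.2 255. ] [ 0.6688 -0.0836  0.024 ]
scene tab_tip 0.39 [290.  252.8] [ 0.6725 -0.0688  0.024 ]
scene blue_grip 0.83 [288. 234.] [ 0.6406 -0.0509  0.053 ]
```

View pics/w4.png

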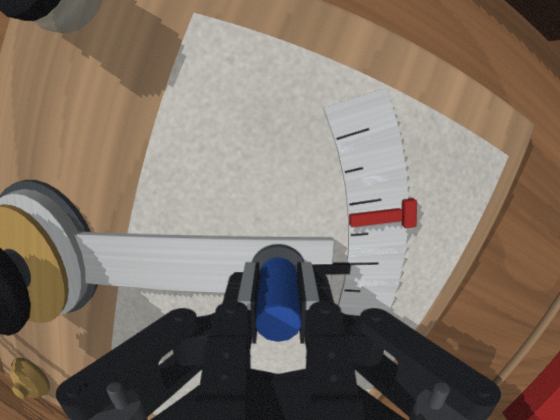

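The pointer tip is at about (349,268) and the tab's inner tip at (350,219).

```bash
cat > d.py <<'E'
from h import *
import sys
a=[float(v) for v in sys.argv[1:]]
p=atz("wrist",a[:2],.024);t=atz("wrist",a[2:],.024);c=np.array([.573,.1045])
q=[np.arctan2((v[:2]-c)[0],-(v[:2]-c)[1]) for v in (p,t)]
print(p,t,np.hypot(*(p[:2]-c)),np.hypot(*(t[:2]-c)),q,q[1]-q[0],np.linalg.norm(p-t)/.205)
E
python3 d.py 349 268 350 219.5
```

```text
[ 0.65556456 -0.08284526  0.024     ] [ 0.68098857 -0.06939271  0.024     ] 0.2047319093339211 0.20469539362307937 [np.float64(0.41509992192093004), np.float64(0.5557227071058132)] 0.14062278518488314 0.14031079717096095
```

```bash
python3 -m creep '[[0.0115,-0.0004,0,0,0,-0.0111,0],[0.0115,-0.0004,0,0,0,-0.0111,0],[0,0,0,0,0,0,0]]'; python3 w.py w5
python3 - <<'E'
import cv2;a=cv2.imread("pics/w5.png")[170:330,270:450];cv2.imwrite("pics/w5c.png",cv2.resize(a,None,fx=3.5,fy=3.5,interpolation=cv2.INTER_CUBIC))
E
```

```text
t: 11.5
ee_pos: [0.6623, -0.0346, 0.2135]
tcp_rot: [0.961, 0.277, 0.002, 0.001]
force: [1.9, -3.1, 7.3]
width: 0.217
gripper_force: 59.7
11.5 [ 0.6623 -0.0346  0.2135] [[0.846, 0.533], [0.533, -0.846], [0.003, 0.003]]
wrist pivot 0.76 [ 37.2 248.8] [0.5729 0.1081 0.015 ]
wrist pivot 0.6 [350.4 269. ] [ 0.6781 -0.0754  0.015 ]
wrist blue_grip 0.95 [277.9 296.4] [ 0.6607 -0.0357  0.053 ]
wrist pointer 0.76 [351.1 263.9] [ 0.6837 -0.0693  0.024 ]
wrist tab_tip 0.75 [351.  267.7] [ 0.6817 -0.0707  0.024 ]
```

View pics/w5c.png

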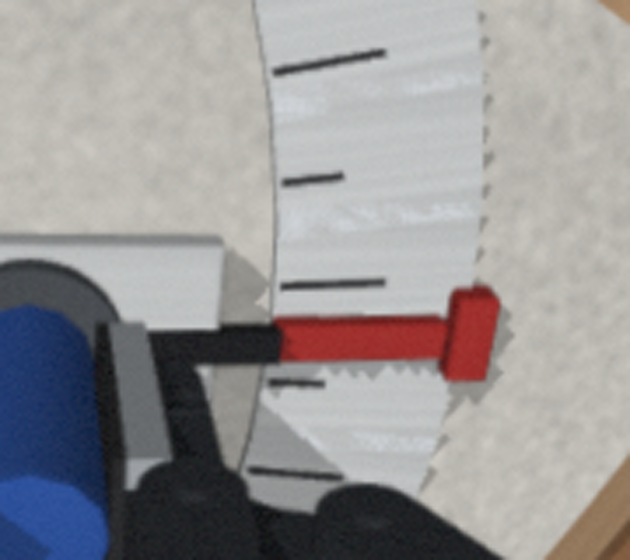

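The crop shows the black pointer (y about 342) in line with the red tab (y about 340), tip to tip at x = 280, within 1 mm. I release it and return to the red grip.

```bash
python3 -m creep '[[0,0,0,0,0,0,0],[0,0,0,0,0,0,40],[0,0,0,0,0,0,100],[0,0,0,0,0,0,100],[0,0,0,0,0,0,100]]'; python3 -m creep '[[0,0,-0.045,0,0,0,100],[0,0,-0.045,0,0,0,100],[0,0,-0.05,0,0,0.0223,100],[0,0,0,0,0,0.0223,100],[0,0,0,0,0,0.0223,100]]'; python3 -m creep '[[0,0,0,0,0,0.0225,100],[-0.034,-0.045,0,0,0,0,100],[-0.034,-0.045,0,0,0,0,100],[-0.034,-0.045,0,0,0,0,100],[-0.034,-0.045,0,0,0,0,100]]';python3 -m creep '[[0,0,0,0,0,0,100]]'; python3 w.py w6
python3 - <<'E'
from h import *
s=arm.get_state();print(s["force"]);
E
```

```text
t: 12.48
ee_pos: [0.6608, -0.0338, 0.2113]
tcp_rot: [0.961, 0.277, -0.0, -0.0]
force: [-0.7, 0.2, 0.2]
width: 0.989
gripper_force: 0.0
t: 13.1
ee_pos: [0.661, -0.0338, 0.3524]
tcp_rot: [0.998, 0.068, 0.001, 0.0]
force: [0.6, -0.0, 0.4]
width: 1.003
gripper_force: 0.0
t: 13.72
ee_pos: [0.5235, 0.1475, 0.3516]
tcp_rot: [1.0, 0.0, 0.0, -0.0]
force: [0.4, 0.0, -0.9]
width: 0.999
gripper_force: 0.0
t: 13.85
ee_pos: [0.5222, 0.1506, 0.3521]
tcp_rot: [1.0, 0.004, 0.0, -0.0]
force: [0.2, -0.8, 0.8]
width: 0.999
gripper_force: 0.0
13.85 [0.5222 0.1506 0.3521] [[1.0, 0.008], [0.008, -1.0], [0.0, -0.001]]
wrist pivot 0.43 [484.8  64.8] [ 0.6696 -0.0707  0.015 ]
wrist blue_grip 0.66 [484.4  65.6] [ 0.661  -0.0441  0.053 ]
wrist pointer 0.46 [ 69.4 297.3] [0.3947 0.4124 0.024 ]
wrist tab_tip 0.66 [344.5 150.7] [0.569  0.0836 0.024 ]
wrist tab_tip 0.47 [494.3  53.9] [ 0.6818 -0.0788  0.024 ]
wrist knob_top 0.92 [343.5 148.2] [0.5798 0.0989 0.093 ]
wrist red_grip 0.7 [277.4 212.5] [0.5393 0.1457 0.115 ]
[ 0.66498721 -0.66953656 -0.60648789]
```

View pics/w6.png

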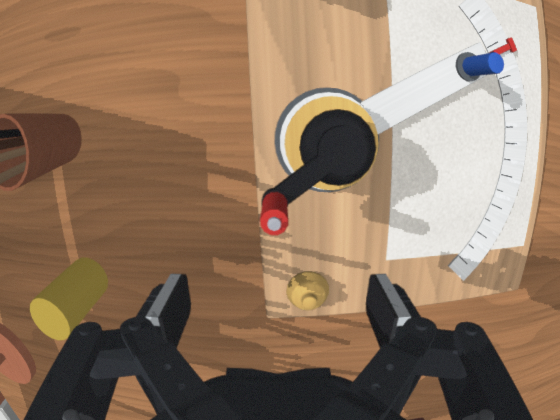

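The red grip's top is at (274,223) and its foot at about (273,196).

Run:
```python
from h import *
print(atz("wrist",(274,223),.136),atz("wrist",(273,196),.096))
```

```text
[0.53969417 0.14770626 0.136     ] [0.54532989 0.14886229 0.096     ]
```

```bash
python3 -m creep '[[0.015,0,0.035,0,0,0,100],[0,0,0.035,0,0,0,100],[0,0,0,0,0,0,100]]'; python3 w.py w7
```

```text
t: 14.58
ee_pos: [0.5393, 0.145, 0.279]
tcp_rot: [1.0, -0.0, -0.003, 0.0]
force: [-0.1, -0.1, -0.0]
width: 0.996
gripper_force: 0.0
14.575 [0.5393 0.145  0.279 ] [[1.0, -0.001], [-0.001, -1.0], [-0.005, 0.001]]
wrist blue_grip 0.93 [530.5  73.7] [ 0.6655 -0.0403  0.053 ]
wrist blue_grip 0.65 [ 39.7 345.1] [0.4115 0.3942 0.053 ]
wrist pointer 0.71 [532.6  58.9] [ 0.6859 -0.0706  0.024 ]
wrist tab_tip 0.56 [532.1  58.5] [ 0.6862 -0.07    0.024 ]
wrist knob_top 0.56 [358.8 200.3] [0.5768 0.1049 0.093 ]
wrist red_grip 0.81 [260.5 293. ] [0.5356 0.1552 0.115 ]
```

View pics/w7.png

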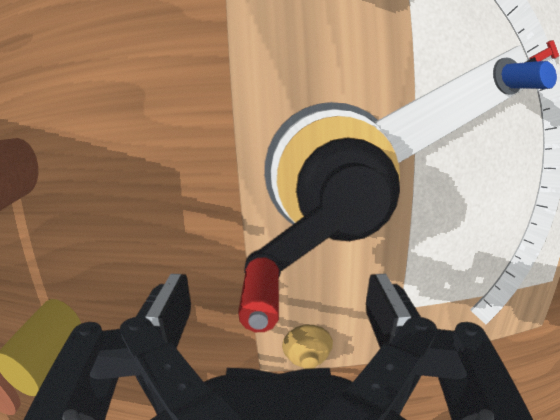

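The red grip is at (259,293), slightly left of the finger midline. Its position (0.5356, 0.1552) lies on the 62 mm circle. I shift and close.

```bash
python3 -m creep '[[-0.003,-0.01,0,0,0,0,100],[0,0,0,0,0,0,30],[0,0,0,0,0,0,0],[0,0,0,0,0,0,0],[0,0,0,0,0,0,0]]';python3 -m creep '[[0,0,0,0,0,0,0],[0,0,0,0,0,0,0]]'
cat > f.py <<'E'
from h import *
s=arm.get_state();p=s["ee_pos"]+0.1547*Ro.from_quat(s["tcp_rot"]).as_matrix()[:,2]
c=np.array([.5715,.1035]);d=p[:2]-c;a=np.arctan2(d[1],d[0]);f=s["force"]
print("t",s["t"],"p",np.round(p,4),"az",round(a,3),"r",round(np.hypot(*d),4),"F",np.round(f,1),"tang(resist to cw)",round(f[:2]@[-np.sin(a),np.cos(a)],2),"rad",round(f[:2]@[np.cos(a),np.sin(a)],2))
for st in (.05,.1,.15):  # tool-frame rows, clockwise
    m=a-st/2;k=2*.062*np.sin(st/2);print(st,np.round([k*np.sin(m),k*np.cos(m)],4))
E
python3 f.py
```

```text
t: 15.55
ee_pos: [0.5371, 0.1555, 0.2817]
tcp_rot: [1.0, -0.0, 0.0, 0.0]
force: [-0.6, -2.2, 5.2]
width: 0.19
gripper_force: 58.4
t: 15.8
ee_pos: [0.5371, 0.1556, 0.2817]
tcp_rot: [1.0, -0.0, 0.0, 0.0]
force: [-0.2, -3.7, 4.1]
width: 0.187
gripper_force: 58.4
t 15.8 p [0.5372 0.1555 0.127 ] az 2.154 r 0.0623 F [-0.2 -3.7  4.1] tang(resist to cw) 2.19 rad -3.02
0.05 [ 0.0026 -0.0016]
0.1 [ 0.0053 -0.0032]
0.15 [ 0.0081 -0.0045]
```

```bash
python3 -m creep '[[0.008,-0.0045,0,0,0,0,0],[0.0087,-0.0032,0,0,0,0,0],[0.009,-0.002,0,0,0,0,0]]'; python3 f.py|head -1; python3 -m creep '[[0.0093,-0.0005,0,0,0,0,0],[0,0,0,0,0,0,0]]'; python3 f.py
```

```text
t: 16.18
ee_pos: [0.562, 0.1662, 0.2816]
tcp_rot: [1.0, 0.0, -0.001, 0.0]
force: [-7.7, -2.0, 9.3]
width: 0.191
gripper_force: 59.2
t 16.175 p [0.5616 0.1661 0.1269] az 1.728 r 0.0634 F [-7.7 -2.   9.3] tang(resist to cw) 7.96 rad -0.76
t: 16.42
ee_pos: [0.5716, 0.167, 0.2817]
tcp_rot: [1.0, 0.0, -0.001, -0.0]
force: [-5.2, -1.4, 8.7]
width: 0.189
gripper_force: 59.1
t 16.425 p [0.5713 0.1671 0.127 ] az 1.573 r 0.0636 F [-5.2 -1.4  8.7] tang(resist to cw) 5.18 rad -1.35
0.05 [0.0031 0.0001]
0.1 [0.0062 0.0003]
0.15 [0.0093 0.0007]
```

```bash
python3 -m creep '[[0.0025,0.0002,0,0,0,0,0],[0.0025,0.0002,0,0,0,0,0],[0.0025,0.0002,0,0,0,0,0],[0.0025,0.0002,0,0,0,0,0],[0.0025,0.0003,0,0,0,0,0]]'|grep force:; python3 f.py|head -1; python3 -m creep '[[0.0024,0.0006,0,0,0,0,0],[0.0024,0.0006,0,0,0,0,0],[0.0024,0.0007,0,0,0,0,0]]'|grep force:; python3 f.py |head -1;  python3 -m creep '[[0.0024,0.0008,0,0,0,0,0],[0.0024,0.0008,0,0,0,0,0]]'|grep force:; python3 f.py
```

```text
force: [-7.8, -0.6, 9.0]
gripper_force: 59.1
t 17.05 p [0.5829 0.1665 0.1269] az 1.391 r 0.064 F [-7.8 -0.6  9. ] tang(resist to cw) 7.59 rad -1.98
force: [-6.9, 0.9, 8.3]
gripper_force: 59.1
t 17.425 p [0.5901 0.1649 0.127 ] az 1.277 r 0.0642 F [-6.9  0.9  8.3] tang(resist to cw) 6.88 rad -1.13
force: [-7.8, 1.1, 7.6]
gripper_force: 59.1
t 17.675 p [0.5949 0.1634 0.127 ] az 1.199 r 0.0643 F [-7.8  1.1  7.6] tang(resist to cw) 7.65 rad -1.84
0.05 [0.0029 0.0012]
0.1 [0.0057 0.0025]
0.15 [0.0084 0.004 ]
```

```bash
python3 -m creep '[[0.0023,0.001,0,0,0,0,0],[0.0022,0.0011,0,0,0,0,0],[0.0022,0.0012,0,0,0,0,0]]'|grep ^force:; python3 f.py|head -1; python3 -m creep '[[0.0022,0.0013,0,0,0,0,0],[0.0021,0.0013,0,0,0,0,0],[0.0021,0.0014,0,0,0,0,0]]'|grep ^force:; python3 f.py |head -1;  python3 -m creep '[[0.0020,0.0014,0,0,0,0,0],[0.0020,0.0015,0,0,0,0,0],[0.0020,0.0016,0,0,0,0,0]]'|grep ^force:; python3 f.py
```

```text
force: [-8.5, 2.3, 8.7]
t 18.05 p [0.6016 0.1605 0.127 ] az 1.086 r 0.0645 F [-8.5  2.3  8.7] tang(resist to cw) 8.57 rad -1.95
force: [-8.5, 3.2, 7.4]
t 18.425 p [0.6078 0.157  0.127 ] az 0.975 r 0.0647 F [-8.5  3.2  7.4] tang(resist to cw) 8.86 rad -2.11
force: [-8.8, 4.7, 8.6]
t 18.8 p [0.6135 0.1528 0.127 ] az 0.865 r 0.0648 F [-8.8  4.7  8.6] tang(resist to cw) 9.7 rad -2.14
0.05 [0.0023 0.0021]
0.1 [0.0045 0.0043]
0.15 [0.0066 0.0065]
```

```bash
python3 -m creep '[[0.0018,0.0018,0,0,0,0,0],[0.0018,0.0018,0,0,0,0,0],[0.0017,0.0018,0,0,0,0,0]]'|grep ^force:; python3 f.py|head -1; python3 -m creep '[[0.0016,0.0019,0,0,0,0,0],[0.0016,0.0019,0,0,0,0,0]]'|grep ^force:; python3 f.py |head -1;  python3 -m creep '[[0.0015,0.0020,0,0,0,0,0]]'|grep ^force:; python3 f.py
```

```text
force: [-9.9, 5.6, 8.3]
t 19.175 p [0.6187 0.148  0.127 ] az 0.756 r 0.0649 F [-9.9  5.6  8.3] tang(resist to cw) 10.88 rad -3.37
force: [-9.2, 6.8, 7.3]
t 19.425 p [0.6218 0.1445 0.1269] az 0.684 r 0.0649 F [-9.2  6.8  7.3] tang(resist to cw) 11.04 rad -2.81
force: [-9.9, 6.8, 7.0]
t 19.55 p [0.6233 0.1427 0.127 ] az 0.648 r 0.065 F [-9.9  6.8  7. ] tang(resist to cw) 11.41 rad -3.77
0.05 [0.0018 0.0025]
0.1 [0.0035 0.0051]
0.15 [0.005  0.0078]
```

```bash
python3 -m creep '[[0.0014,0.0020,0,0,0,0,0],[0.0014,0.0021,0,0,0,0,0]]'|grep ^force:; python3 f.py|head -1; python3 -m creep '[[0.0007,0.0010,0,0,0,0,0],[0.0006,0.0011,0,0,0,0,0]]'|grep ^force:; python3 f.py
```

```text
force: [-10.5, 7.2, 8.2]
t 19.8 p [0.626  0.139  0.1269] az 0.577 r 0.065 F [-10.5   7.2   8.2] tang(resist to cw) 11.74 rad -4.84
force: [-10.6, 8.5, 7.8]
t 20.05 p [0.6272 0.1371 0.1269] az 0.543 r 0.0651 F [-10.6   8.5   7.8] tang(resist to cw) 12.79 rad -4.65
0.05 [0.0015 0.0027]
0.1 [0.0029 0.0055]
0.15 [0.0042 0.0083]
```

```bash
python3 -m creep '[[0.0006,0.0011,0,0,0,0,0]]'|grep ^force:; python3 f.py|head -1; python3 -m creep '[[0,0,0,0,0,0,0]]'|grep ^force:;python3 -m creep '[[0,0,0,0,0,0,0]]'|grep ^force:; python3 -m creep '[[0,0,0,0,0,0,0]]'|grep ^force:;  python3 f.py|head -1
```

```text
force: [-10.4, 8.5, 8.1]
t 20.175 p [0.6278 0.1362 0.1269] az 0.526 r 0.065 F [-10.4   8.5   8.1] tang(resist to cw) 12.53 rad -4.74
force: [-9.6, 7.8, 7.3]
force: [-10.1, 7.9, 7.7]
force: [-10.3, 7.8, 8.1]
t 20.55 p [0.6278 0.1362 0.127 ] az 0.526 r 0.0651 F [-10.3   7.8   8.1] tang(resist to cw) 11.96 rad -4.98
```

The feel is right: about 12.5 N while moving, 12 N static, against about 7.4 N free. I unload the sprung crank gently, release and lift.

```bash
python3 -m creep '[[-0.0016,-0.0026,0,0,0,0,0],[-0.0017,-0.0026,0,0,0,0,0],[-0.0018,-0.0025,0,0,0,0,0]]'|grep ^force; python3 f.py|head -1; python3 -m creep '[[0,0,0,0,0,0,30],[0,0,0,0,0,0,100],[0,0,0,0,0,0,100],[0,0,0,0,0,0,100]]'|grep -E "^force|width"; python3 -m creep '[[0,0,-0.04,0,0,0,100],[0,0,-0.04,0,0,0,100],[0,0,-0.04,0,0,0,100],[-0.03,0.05,0,0,0,0,100],[0,0,0,0,0,0,100]]'; python3 w.py w8
python3 - <<'E'
import cv2;a=cv2.imread("pics/w8.png");cv2.imwrite("pics/w8c.png",cv2.resize(a[:300,150:560],None,fx=1.9,fy=1.9,interpolation=cv2.INTER_CUBIC))
E
```

```text
force: [-6.4, 3.1, 6.1]
t 20.925 p [0.6235 0.1423 0.127 ] az 0.64 r 0.0649 F [-6.4  3.1  6.1] tang(resist to cw) 6.27 rad -3.26
force: [0.2, 0.7, -0.3]
width: 0.919
t: 22.05
ee_pos: [0.5944, 0.0847, 0.402]
tcp_rot: [1.0, -0.003, 0.0, 0.001]
force: [-0.4, 0.1, -1.0]
width: 1.003
gripper_force: 0.0
22.05 [0.5944 0.0847 0.402 ] [[1.0, -0.005], [-0.005, -1.0], [0.0, 0.003]]
wrist pivot 0.25 [ 66. 317.] [0.3806 0.4321 0.015 ]
wrist pivot 0.18 [254.7 222.2] [0.5468 0.1158 0.015 ]
wrist blue_grip 0.92 [396.7 127.9] [ 0.6615 -0.0296  0.053 ]
wrist pointer 0.7 [416.  107.9] [ 0.6843 -0.0621  0.024 ]
wrist pointer 0.42 [543.2 299.9] [ 0.4049 -0.3656  0.024 ]
wrist tab_tip 0.54 [416.2 109.3] [ 0.6828 -0.0621  0.024 ]
wrist knob_top 0.79 [256.7 222.4] [0.5754 0.1099 0.093 ]
wrist knob_top 0.61 [258.7 194.9] [0.6012 0.1077 0.093 ]
wrist red_grip 0.82 [200.1 183.3] [0.6173 0.1543 0.115 ]
wrist red_grip 0.7 [231.2  50. ] [0.7235 0.1267 0.115 ]
```

View pics/w8c.png

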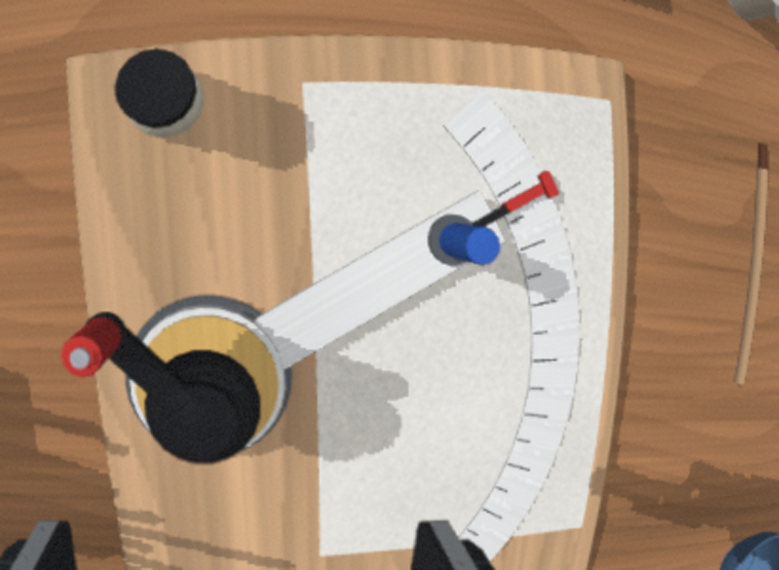

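The last view shows the pointer still meeting the tab tip at (507,208) in the crop. The red grip is free and the fingers are clear, so I hand the job in.

```bash
python3 -c "
from workcell import arm
print(arm.job_done())"
```

```text
the job is handed in; nothing more can be done
None
```

I loosened the clamp, swung the straightedge until its pointer met the red tab (within about 1 mm by camera), retightened the knob to about 12.5 N at the red grip, let go and handed the job in at about 22 s; no verdict was returned.

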